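# Complete the blood-draw kit

## Robot

A 7-joint arm with a two-finger parallel gripper is mounted at the origin on the work surface. World frame = base frame: x ahead of the robot, y to its left, z up, the work surface at z = 0. Lengths are in m, angles in rad, forces in N, time in s.
With the tool pointing down it reaches from about 0.425 to 0.925 m from the base axis. Payload 6.8 kg.
Tool frame: the origin (TCP) lies between the finger pads; the fingertips stand 22 mm ahead of it and the grasp point (between the pads) lies 3 mm ahead of it; z points along the fingers, y is the line along which they close (so a half turn about z gives the same grasp; the last joint's range is limited). The gripper opens to 85 mm and grips with 20 to 120 N. Pads are 22 mm wide; open, the fingers measure 114 mm over their backs; the gripper's body (76 mm by 85 mm) begins 54 mm behind the grasp point. The pads swing forward as they close: fully open they stand 13 mm farther back than shut.
Start: joints at [-1.277, 0.477, 0.022, 1.555, -0.011, 1.109, -0.083], TCP at [0.264, 0.621, 0.253] pointing down, gripper open.
Joint ranges: [-2.96, 2.96], [-0.34, 2.1], [-1.41, 1.46], [0.24, 2.44], [-1.37, 4.51], [0.17, 1.92], [-2.96, 2.96]. Speed limits (rad/s): [2.39, 2.39, 3.14, 3.14, 3.14, 3.14, 3.14].

## Interface

Orientations are given as a unit quaternion [w, x, y, z].
In Python, from station import bot gives the robot as it stands.
- The arm moves only by the tool servo_tool, never from a script. Its argument "motion" is a list that holds one entry, the list of rows, each a list of 5 numbers: the opening, from 0 (shut) to 1 (fully open), then the shift along the world's x, y, z each as a share of 0.04 m, from -1 to 1, then the turn about the world's z as a share of 0.12 rad, from -1 to 1. A call has 1 to 20 rows; each row shifts and turns the commanded pose from where the row before left it; what a row does not reach is not made up. A row lasts 1/10 s, in which the tool goes at most 50 mm and 8.59 degrees, less where a joint would pass 70% of its speed; a pose out of reach is approached as far as the arm can. A call with a number of a shift or a turn outside -1 to 1 is refused whole. A call with a gripper value outside its range is refused whole. The fingers move at their own pace and stop on an object; "newtons" is the grip in N (left out, the last holds). Time passes only in rows, so rows that do not move let the fingers close. It gives the time, the measured TCP pose, the force, the opening and the grip force at its end, in the units of the state.
- bot.get_obs(): the state, without advancing time (a new reading comes with each control period).
- bot.read_camera(name): name is "side" or "top"; returns (picture, depth): 480x640x3 uint8, red, green, blue; 480x640 float32, m along the optical axis (not along the pixel's ray), 0 where there is no reading.
- bot.get_calibration(name): a dict with "fovy" (degrees; the focal length in pixels is half the picture's height over the tangent of half this angle, whatever the lens; pixels are square), "cx", "cy" (the principal point, pixels), "k1" (the pictures are not rectified: a ray, as slopes to the right and down, at radius r is drawn at 1 + k1 r^2 times it, then the intrinsics apply), "view" (4x4, takes a point from world to camera coordinates). Camera axes: x right, y down, z forward; pixel columns grow to the right and rows downward; lengths in m; the calibration is good to about 2 mm. A picture is of the moment at which its call begins. get_calibration takes no time and is no camera call.
- bot.hand_in(): hands the job in; it is judged then, once.
The state is a dict: "t": time; "q": joint angles; "joint_vel": joint speeds; "joint_torque": joint torques, N m; "eef_pos": TCP position; "tool_rot": TCP orientation; "contact_force": force on the tool from outside, world axes, zero at the start; "torque": the same for the moment, N m; "gripper_width": opening from 0.0 (shut) to 1.0 (fully open); "grasp_force": force on a finger pad.
Only numpy, scipy, OpenCV 4.12 (cv2) and the standard library are available. Lean on these libraries where they do the work, as an engineer would, in place of code of your own. Each camera call takes 0.05 s, during which the arm holds its last target. There are 200 camera calls.

## Task

Complete the blood-draw kit on the steel tray so that it has one of each supply: stand the specimen cup, the test-strip vial and the lancet carton each upright on the floor of the empty well shaped for it, and lay the tape roll flat over its post. The kit already has its blood-tube holder, so leave that one standing as it is and leave the spare tube holder where it stands on the bench.

Things in the scene. Friction and masses are not known exactly. Their poses are not given: they have to be found in the camera images.
- cup: Capped specimen cup standing upright, about 62 mm tall: clear round body 46 mm in diameter with a paper label, 44 mm at the very foot, under a white ribbed screw lid 50 to 52 mm in diameter that takes the top 14 mm. The larger of the two round containers. About 60 g. Origin: centre of the underside, z up.
- vial: Small test-strip vial standing upright: plain straight cylinder 30 mm in diameter and 56 mm tall, grey with a paper label and a white flip cap with a tiny tab. No flange at the foot. About 30 g. Origin: centre of the underside, z up.
- carton: Small cardboard lancet carton with a paper band, standing: 60 mm along its x, 30 mm along its y, 45 mm tall. About 50 g. Origin: centre of the underside, z up.
- tape: Roll of white paper surgical tape lying flat, a ring: 62 mm outside diameter, hole 34 mm in diameter, 24 mm high. About 40 g. Origin: centre of the underside, z up.
- spare_holder: A loose spare on the bench among the supplies: small white blood-tube holder standing upright: round flange at the foot 40 mm across and 4 mm thick, straight barrel 22 mm in diameter up to 46 mm, thin grey hub 8 mm in diameter on top, 55 mm tall overall. A duplicate of the one already in the kit. Origin: centre of the underside, z up.
- kit_holder: Already in the kit, standing in its own round blue well on the steel tray: small white blood-tube holder standing upright: round flange at the foot 40 mm across and 4 mm thick, straight barrel 22 mm in diameter up to 46 mm, thin grey hub 8 mm in diameter on top, 55 mm tall overall. Origin: centre of the underside, z up.
- cup_well: The larger empty round well for the specimen cup, fixed on the kit tray: blue, 72 mm outside, 64 mm inside diameter. Origin: centre of its underside, 5 mm above the bench, z up; inner floor 3 mm above the origin, rim 12 mm above the origin.
- vial_well: The smaller empty round well for the vial, fixed on the kit tray: blue, 54 mm outside, 46 mm inside diameter. Origin: centre of its underside, 5 mm above the bench, z up; inner floor 3 mm above the origin, rim 12 mm above the origin.
- carton_well: Rectangular well for the carton, fixed on the kit tray: blue, inside 76 mm along its x and 46 mm along its y, walls 4 mm. Origin: centre of its underside, 5 mm above the bench, z up; inner floor 3 mm above the origin, rim 12 mm above the origin.
- tape_post: Holder for the tape roll, fixed on the kit tray: flat blue disc 72 mm in diameter and 3 mm thick, no rim, with an upright steel post 16 mm in diameter in its middle that ends in a cone, 35 mm above the origin. Origin: centre of the disc's underside, 5 mm above the bench, z up.
Mind the look-alikes: they are no part of the job. What is shaped like the kit_holder but green is not meant.

How it is judged:
At the end, for the whole second after the job is handed in: Cup, vial, carton and tape each upright (0.1 rad), at rest on the floor of its own well or post disc (origin 0-6 mm above the well's), within 11 mm of its centre (carton 13 mm, long sides within 0.35 rad, either way round); both tube holders upright, at rest, within 15 mm of their starts (horizontal distance between cup and cup_well below 0.011 m and z of cup in the frame of cup_well between 0 and 0.006 m and angle between each of cup, vial, carton, tape, spare_holder, kit_holder's own z axis and vertical below 0.1 rad and linear speed of each of cup, vial, carton, tape, spare_holder, kit_holder below 0.02 m/s and horizontal distance between vial and vial_well below 0.011 m and z of vial in the frame of vial_well between 0 and 0.006 m and horizontal distance between carton and carton_well below 0.013 m and z of carton in the frame of carton_well between 0 and 0.006 m and horizontal distance between tape and tape_post below 0.011 m and z of tape in the frame of tape_post between 0 and 0.006 m and angle between the x axis of carton and the x axis of carton_well, either way round below 0.35 rad and distance of each of spare_holder, kit_holder from where it was at the start of the episode below 0.015 m); the robot touches nothing.
It fails at once if the spare tube holder was moved (distance of spare_holder from where it was at the start of the episode above 0.015 m).
It fails at once if the tube holder already in the kit was moved (distance of kit_holder from where it was at the start of the episode above 0.015 m).
It also fails if it takes over 90 s, if anything falls off the work surface, if the arm or the gripper's body presses on something with over 40 N, if the wrist force passes 120 N, or if a joint passes its speed limit or range.

## Working session

There is one attempt and no reset: what is moved stays moved. The work goes in short steps, Python scripts to look and compute and a tool call to move; the robot and the scene stay as the last step left them, time stands still between calls to the robot, and variables do not carry over. Pictures are saved under pics/ and viewed, at most 14 in all, crops included, and the job is handed in when it is done.

Besides the shell and the picture viewer there is one more tool, called after "Emit:" as name(argument=value, ...), one argument or row to a line, values as JSON. servo_tool: Moves the arm, as the interface text tells. Shift numbers are shares of 0.04 m and turn numbers shares of 0.12 rad, none past 1 either way. Its arguments: {"type":"object","properties":{"motion":{"type":"array"},"newtons":{"type":"number"}},"required":["motion"]}

```bash
mkdir -p pics; cat > h.py <<'E'
import numpy as np, cv2
from station import bot
def cam(n):
    im,d=bot.read_camera(n); c=bot.get_calibration(n); return im,d,c
def cloud(d,c):
    f=240/np.tan(np.radians(c["fovy"])/2); K=np.array([[f,0,c["cx"]],[0,f,c["cy"]],[0,0,1.]])
    v,u=np.mgrid[0:480,0:640]; p=np.stack([(u-c["cx"])/f,(v-c["cy"])/f],-1)
    s=p.copy()
    for _ in range(10): s=p/(1+c["k1"]*(s**2).sum(-1,keepdims=True))
    P=np.concatenate([s*d[...,None],d[...,None]],-1); V=np.array(c["view"])
    return (P-V[:3,3])@V[:3,:3]
E
python3 - <<'E'
from h import *
for n in("top","side"):
    im,d,c=cam(n); P=cloud(d,c); np.savez(f"{n}.npz",im=im,d=d,P=P)
    cv2.imwrite(f"pics/{n}0.png",im[...,::-1]); print(n,c["fovy"],c["k1"],np.linalg.inv(c["view"])[:3,3],(d==0).mean())
print(bot.get_obs())
E
```

```text
top 51.25399664679617 0.048385532390920305 [ 0.32731427 -0.00727575  1.04795809] 0.003841145833333333
side 48.90801891886022 -0.058110550220011575 [ 0.14893925 -0.42438843  0.78166157] 0.0038118489583333333
{'t': 0.1, 'q': array([-1.27707803,  0.47772644,  0.02234914,  1.55631225, -0.0114906 ,
        1.10931198, -0.08314139]), 'joint_vel': array([-6.60212026e-04, -2.53007730e-03,  1.94487005e-04, -2.98771712e-03,
        6.74390970e-04, -1.61105571e-03, -1.04119999e-05]), 'joint_torque': array([ 4.18201045e-03, -5.97761178e+01,  1.61365706e+00, -2.81955439e+01,
        1.28280313e-02,  5.05113218e-03,  2.19318895e-05]), 'eef_pos': array([0.2638113 , 0.62078844, 0.25243404]), 'tool_rot': array([-9.85336448e-05,  1.99571237e-01,  9.79882981e-01, -8.08868159e-04]), 'contact_force': array([-0.16425332,  0.71903649,  0.1050054 ]), 'torque': array([-0.08514848,  0.0233548 , -0.02937552]), 'grasp_force': 0.0, 'gripper_width': 0.999936749949443}
```

View pics/top0.png

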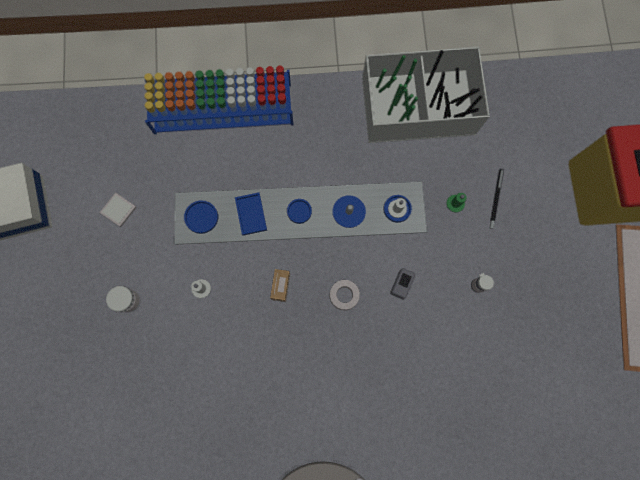

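View pics/side0.png

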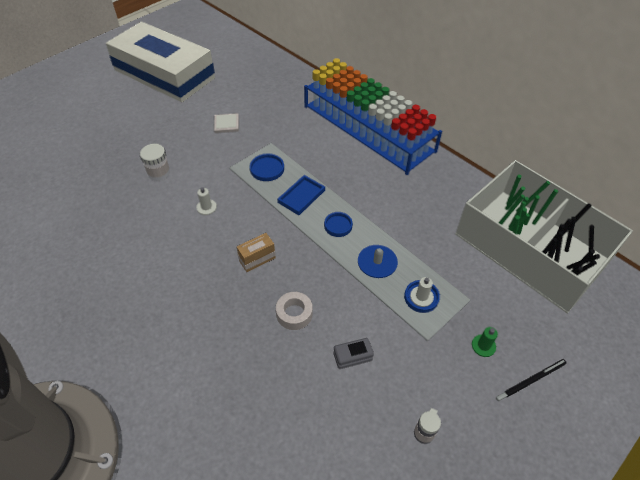

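Top view: cup (120,299), spare holder (201,289), carton (281,285), tape (345,294), vial (484,283). On the tray: cup well (201,217), carton well (251,214), vial well (299,211), post (349,211), kit holder (397,208). 

Possible confusions:
- Vial: the meter (403,283) and the green holder (457,202) are not it.
- Carton: the white pad (118,209) is not it.
- Cup: it is the larger round container, at (120,299).

```bash
cat > m.py <<'E'
from h import *
def measure(P,im,show=True):
    # scenes: objects by height windows around top-view seeds
    seeds=dict(cup=(120,299),spare=(201,289),carton=(281,285),tape=(345,294),vial=(484,283),kit=(397,208))
    for k,(u,v) in seeds.items():
        r=24; W=P[v-r:v+r,u-r:u+r].reshape(-1,3)
        zt={'cup':.062,'spare':.046,'carton':.045,'tape':.024,'vial':.056,'kit':.054}[k]
        Q=W[(abs(W[:,2]-zt)<.006)]
        if len(Q)<4: print(k,'few',np.sort(W[:,2])[-5:]);continue
        (cx,cy),(a,b),th=cv2.minAreaRect((Q[:,:2]*1000).astype(np.float32))
        print(k,len(Q),"z",np.median(Q[:,2]).round(4),"rect mm",np.round([cx,cy,a,b,th],1),"mean",(Q[:,:2].mean(0)*1000).round(1))
D=np.load("top.npz"); P,im=D["P"],D["im"]; measure(P,im)
hsv=cv2.cvtColor(im,cv2.COLOR_RGB2HSV)
B=((hsv[...,0]>100)&(hsv[...,0]<130)&(hsv[...,1]>140)).astype(np.uint8)
for k,(u,v) in dict(cupw=(201,217),cartw=(251,214),vialw=(299,211),post=(349,211),kitw=(397,208)).items():
    M=np.zeros_like(B);M[v-26:v+26,u-24:u+24]=B[v-26:v+26,u-24:u+24]
    Q=P[M>0]; (cx,cy),(a,b),th=cv2.minAreaRect((Q[:,:2]*1000).astype(np.float32))
    print(k,len(Q),"z",np.percentile(Q[:,2],[5,50,95]).round(4),"rect",np.round([cx,cy,a,b,th],1),"mean",(Q[:,:2].mean(0)*1000).round(1))
print("bench z",np.median(P[340:400,200:450,2]))
c=cv2.resize(im[265:325,90:510],None,fx=1.9,fy=1.9,interpolation=2)
S=np.load("side.npz")["im"]
c2=np.hstack([cv2.resize(S[y-40:y+40,x-45:x+45],(200,178)) for x,y in((153,160),(257,250),(295,310),(428,425))])
cv2.imwrite("pics/crop1.png",np.vstack([c,np.pad(c2,((0,0),(0,0 if c2.shape[1]>=c.shape[1] else c.shape[1]-c2.shape[1]),(0,0)))[:,:c.shape[1]]])[...,::-1]); 
S=np.load("side.npz"); P=S["P"]
for k,(u,v,zt) in dict(cup=(153,150,.062),carton=(256,245,.045),tape=(294,310,.024),vial=(429,423,.056)).items():
    W=P[v-28:v+28,u-28:u+28].reshape(-1,3);Q=W[abs(W[:,2]-zt)<.004]
    (cx,cy),(a,b),th=cv2.minAreaRect((Q[:,:2]*1000).astype(np.float32)); print("side",k,len(Q),np.round([cx,cy,a,b,th],1))
E
python3 m.py
```

```text
cup 551 z 0.0606 rect mm [453.3 365.7  50.1  50.7  86.2] mean [452.8 365.5]
spare 81 z 0.0444 rect mm [469.4 218.   21.1  19.6  41.9] mean [468.7 217.5]
carton 441 z 0.0439 rect mm [460.3  52.1  30.   59.6  78.1] mean [460.  52.]
tape 492 z 0.0228 rect mm [432.4 -79.   59.6  59.9  85.5] mean [432.7 -78.5]
vial 191 z 0.055 rect mm [ 436.2 -358.2   28.3   31.5   75.8] mean [ 435.4 -356.7]
kit 77 z 0.0528 rect mm [ 609.6 -207.1   20.4   20.    55.1] mean [ 608.9 -206.8]
cupw 829 z [0.0037 0.0073 0.0167] rect [479.7 126.1 399.2  68.1  31.5] mean [622.1 213.4]
cartw 932 z [0.0037 0.0074 0.0168] rect [491.3  70.1 357.6  60.2  15.7] mean [620.5 106.7]
vialw 444 z [0.004  0.0077 0.0166] rect [486.8   8.8  47.4 317.   87.3] mean [619.9   2.5]
post 715 z [0.0038 0.0068 0.0103] rect [483.2 -76.1  68.3 334.   77.7] mean [ 609. -103.]
kitw 231 z [0.0046 0.0132 0.0182] rect [ 608.9 -207.2   55.5   58.4   52.3] mean [ 608.  -206.3]
bench z -0.0008731618368991504
side cup 277 [454.7 364.4  47.3  50.2  26. ]
side carton 467 [460.9  50.8  31.7  60.3  77.6]
side tape 625 [433.4 -79.6  59.3  59.9  47.8]
side vial 366 [ 434.5 -358.5   31.2   29.5   57. ]
```

View pics/crop1.png

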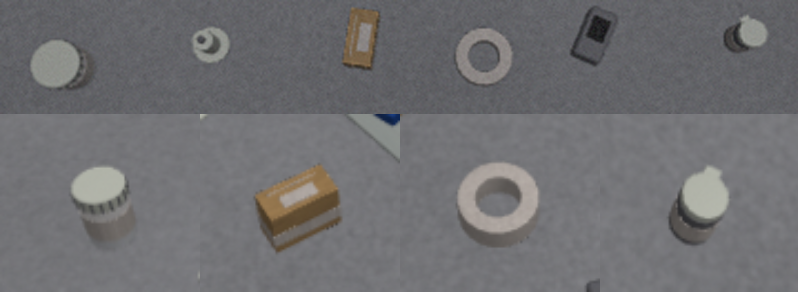

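Crop check: the cup has a ribbed lid, the carton its band, the tape is a ring and the vial has its flip tab with no flange. Sizes and heights match, and the two cameras agree within 1.5 mm. The well fits were spoiled by zero-depth pixels, so I'll refit them.

```bash
python3 - <<'E'
from h import *
for n,seeds in(("top",dict(cupw=(201,217),cartw=(251,214),vialw=(299,211),post=(349,211))),("side",dict(cupw=(267,167),cartw=(301,195),vialw=(338,224),post=(378,262)))):
    D=np.load(n+".npz");P,im,d=D["P"],D["im"],D["d"]
    hsv=cv2.cvtColor(im,cv2.COLOR_RGB2HSV)
    B=((hsv[...,0]>100)&(hsv[...,0]<130)&(hsv[...,1]>140)&(d>0)).astype(np.uint8)
    N,L=cv2.connectedComponents(B)
    for k,(u,v) in seeds.items():
        w=L[v-8:v+9,u-8:u+9];l=np.bincount(w[w>0]).argmax()
        Q=P[L==l]; Q=Q[abs(Q[:,2]-.01)<.012]; R=Q[Q[:,2]>.012] if k!='post' else Q
        f=lambda X:np.round(np.hstack([*cv2.minAreaRect((X[:,:2]*1000).astype(np.float32))]),1)
        print(n,k,len(Q),f(Q),"rim",len(R),f(R))
o=bot.get_obs();print(o["t"],o["eef_pos"])
E
```

```text
top cupw 828 [620.4 212.4  69.2  68.1  30.4] rim 159 [620.4 212.4  69.2  68.1  30.4]
top cartw 928 [620.3 106.7  83.9  52.4   8. ] rim 211 [620.3 106.7  83.9  52.4   8. ]
top vialw 443 [619.1   2.5  47.2  52.   86.6] rim 108 [619.1   2.5  47.2  52.   86.6]
top post 708 [ 612.6 -103.9   67.1   67.9   85.2] rim 708 [ 612.6 -103.9   67.1   67.9   85.2]
side cupw 731 [622.5 211.6  71.7  68.7  48.6] rim 165 [621.9 210.8  69.7  68.6  49.2]
side cartw 992 [621.5 104.8  85.8  56.1   8. ] rim 260 [621.9 104.3  85.   56.5   6.5]
side vialw 546 [619.6   0.9  53.6  51.7  30.5] rim 154 [620.4   1.   53.2  51.7  37.5]
side post 878 [ 612.4 -105.    72.2   68.9   41.1] rim 878 [ 612.4 -105.    72.2   68.9   41.1]
0.1 [0.2638113  0.62078844 0.25243404]
```

Emit:
servo_tool(
  motion=[
    [[1, 0.6, -0.8, 0, 0], [1, 0.6, -0.8, 0, 0], [1, 0.6, -0.8, 0, 0], [1, 0.6, -0.8, 0, 0], [1, 0.6, -0.8, 0, 0], [1, 0.6, -0.8, 0, 0], [1, 0.6, -0.8, 0, 0], [1, 0.55, -0.8, 0, 0], [1, 0, 0, -1, 0], [1, 0, 0, -1, 0], [1, 0, 0, -0.9, 0], [1, 0, 0, 0, 0], [1, 0, 0, 0, 0], [1, 0, 0, 0, 0]],
  ],
  newtons=30,
)

```text
t: 1.5
eef_pos: [0.455, 0.3663, 0.1393]
tool_rot: [0.001, 0.2, 0.98, 0.001]
contact_force: [-0.5, 0.6, 0.5]
gripper_width: 1.003
grasp_force: 0.0
```

Emit:
servo_tool(
  motion=[
    [[1, 0, -0.03, -0.7, 0], [1, 0, 0, -0.7, 0], [1, 0, 0, -0.65, 0], [1, 0, 0, 0, 0], [1, 0, 0, 0, 0], [0.6, 0, 0, 0, 0], [0, 0, 0, 0, 0], [0, 0, 0, 0, 0], [0, 0, 0, 0, 0], [0, 0, 0, 0, 0], [0, 0, 0, 0, 0], [0, 0, 0, 0, 0]],
  ],
  newtons=30,
)

```text
t: 2.7
eef_pos: [0.4548, 0.3648, 0.057]
tool_rot: [0.001, 0.2, 0.98, 0.001]
contact_force: [-0.8, -0.6, 7.1]
gripper_width: 0.567
grasp_force: 29.9
```

Emit:
servo_tool(
  motion=[
    [[0, 0, 0, 0.5, 0], [0, 0, 0, 0.8, 0], [0, 0, 0, 0.8, 0], [0, 0, 0, 0, 0], [0, 0, 0, 0, 0], [0, 0, 0, 0, 0]],
  ],
  newtons=35,
)

```text
t: 3.3
eef_pos: [0.4533, 0.3636, 0.1385]
tool_rot: [-0.0, 0.199, 0.98, -0.001]
contact_force: [-0.7, 0.6, -1.1]
gripper_width: 0.575
grasp_force: 36.4
```

```bash
python3 - <<'E'
from h import *
im,d,c=cam("side"); P=cloud(d,c); cv2.imwrite("pics/s1.png",cv2.resize(im[0:240,0:320],(800,600))[...,::-1])
print(bot.get_obs()["eef_pos"])
E
```

```text
[0.4532329  0.36345446 0.13817941]
```

View pics/s1.png

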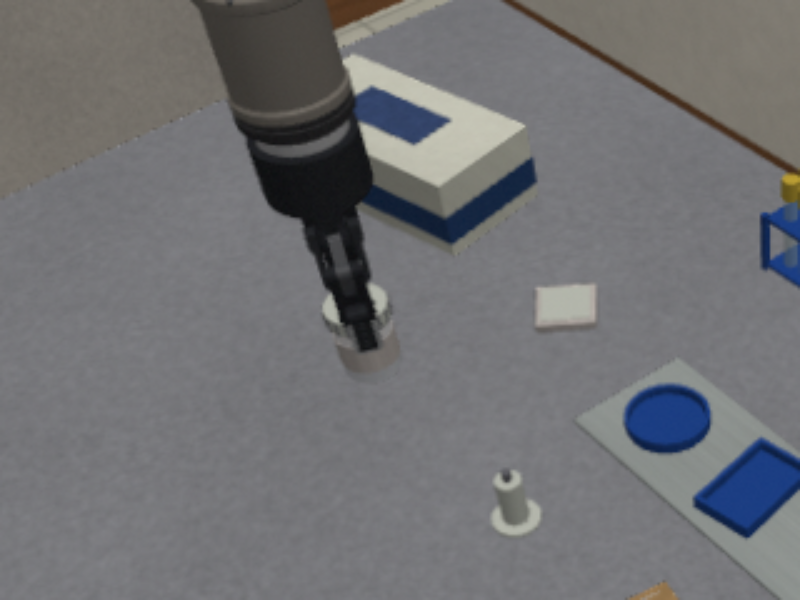

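The crop shows the cup hanging upright in the pads at (365,330). I'll carry it to its well.

Emit:
servo_tool(
  motion=[
    [[0, 0.7, -0.6, 0, 0], [0, 0.7, -0.6, 0, 0], [0, 0.7, -0.65, 0, 0], [0, 0.7, -0.65, 0, 0], [0, 0.7, -0.65, 0, 0], [0, 0.7, -0.65, 0, 0], [0, 0, 0, 0, 0], [0, 0, 0, 0, 0], [0, 0, 0, 0, 0], [0, 0, 0, 0, 0]],
  ],
)

```text
t: 4.35
eef_pos: [0.6207, 0.2136, 0.1387]
tool_rot: [-0.001, 0.198, 0.98, 0.0]
contact_force: [-0.3, 0.2, -0.6]
gripper_width: 0.569
grasp_force: 36.4
```

Emit:
servo_tool(
  motion=[
    [[0, 0, -0.04, -0.7, 0], [0, 0, 0, -0.6, 0], [0, 0, 0, -0.3, 0], [0, 0, 0, -0.2, 0], [0, 0, 0, 0, 0], [0, 0, 0, 0, 0], [0, 0, 0, 0, 0]],
  ],
)

```text
t: 5.05
eef_pos: [0.6228, 0.2108, 0.0685]
tool_rot: [0.001, 0.2, 0.98, 0.001]
contact_force: [0.3, 0.0, -0.9]
gripper_width: 0.572
grasp_force: 36.4
```

Emit:
servo_tool(
  motion=[
    [[0, 0, 0, -0.08, 0], [0, 0, 0, 0, 0], [0, 0, 0, 0, 0], [0.6, 0, 0, 0, 0], [0.7, 0, 0, 0, 0], [0.8, 0, 0, 0, 0], [1, 0, 0, 0, 0], [1, 0, 0, 0, 0], [1, 0, 0, 0, 0], [1, 0, 0, 0.4, 0], [1, 0, 0, 0.8, 0], [1, 0, 0, 1, 0], [1, 0, 0, 0, 0], [1, 0, 0, 0, 0]],
  ],
)

```text
t: 6.45
eef_pos: [0.6229, 0.2108, 0.1544]
tool_rot: [0.001, 0.2, 0.98, 0.001]
contact_force: [0.4, 0.4, 0.1]
gripper_width: 0.997
grasp_force: 0.0
```

Emit:
servo_tool(
  motion=[
    [[1, -0.68, -0.66, 0, 0.3], [1, -0.68, -0.66, 0, 0.3], [1, -0.68, -0.66, 0, 0.3], [1, -0.68, -0.66, 0, 0.3], [1, -0.68, -0.66, 0, 0.2], [1, -0.66, -0.68, 0, 0.2], [1, 0, 0, -0.8, 0], [1, 0, 0, -0.8, 0], [1, 0, 0, 0, 0], [1, 0, 0, 0, 0], [1, 0, 0, 0, 0]],
  ],
)

```text
t: 7.55
eef_pos: [0.4603, 0.0515, 0.089]
tool_rot: [0.001, 0.105, 0.995, 0.0]
contact_force: [-0.3, -1.1, 0.7]
gripper_width: 0.996
grasp_force: 0.0
```

```bash
python3 - <<'E'
from h import *
im,d,c=cam("side"); P=cloud(d,c); cv2.imwrite("pics/s2.png",im[100:340,120:440][...,::-1])
W=P[110:170,240:295].reshape(-1,3);Q=W[abs(W[:,2]-.070)<.004];print(len(Q),cv2.minAreaRect((Q[:,:2]*1000).astype(np.float32)))
print(bot.get_obs()["eef_pos"],bot.get_obs()["tool_rot"])
E
```

```text
106 ((634.6201782226562, 200.81649780273438), (44.4818115234375, 17.725971221923828), 56.23005676269531)
[0.46044378 0.05155801 0.0892006 ] [8.12530955e-04 1.04613685e-01 9.94512553e-01 3.14758001e-04]
```

View pics/s2.png

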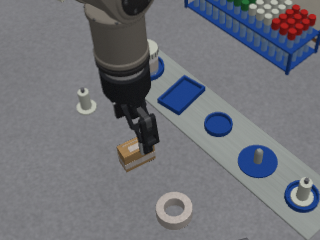

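The gripper straddles the carton at (135,150), and the arm hides most of the cup. I'll descend and grip.

Emit:
servo_tool(
  motion=[
    [[1, 0, 0, -0.7, 0], [1, 0, 0, -0.62, 0], [1, 0, 0, 0, 0], [1, 0, 0, 0, 0], [0.5, 0, 0, 0, 0], [0.3, 0, 0, 0, 0], [0, 0, 0, 0, 0], [0, 0, 0, 0, 0], [0, 0, 0, 0, 0], [0, 0, 0, 0, 0], [0, 0, 0, 0, 0], [0, 0, 0, 0, 0], [0, 0, 0, 0, 0]],
  ],
  newtons=30,
)

```text
t: 8.9
eef_pos: [0.46, 0.0514, 0.0359]
tool_rot: [0.0, 0.105, 0.995, 0.0]
contact_force: [-0.9, -0.1, 6.6]
gripper_width: 0.344
grasp_force: 30.3
```

Emit:
servo_tool(
  motion=[
    [[0, 0, 0, 0.6, 0], [0, 0, 0, 0.7, 0], [0, 0, 0, 0.7, 0], [0, 0.67, 0.22, 0, 0.47], [0, 0.67, 0.22, 0, 0.47], [0, 0.67, 0.23, 0, 0.47], [0, 0.67, 0.23, 0, 0.47], [0, 0.67, 0.23, 0, 0.47], [0, 0.67, 0.23, 0, 0.47], [0, 0, 0, 0, 0], [0, 0, 0, 0, 0], [0, 0, 0, 0, 0], [0, 0, 0, 0, 0]],
  ],
)

```text
t: 10.2
eef_pos: [0.6194, 0.1051, 0.1152]
tool_rot: [-0.001, -0.064, 0.998, -0.0]
contact_force: [0.1, -0.0, -0.9]
gripper_width: 0.345
grasp_force: 29.9
```

```bash
python3 - <<'E'
from h import *
im,d,c=cam("side"); P=cloud(d,c); cv2.imwrite("pics/s3.png",cv2.resize(im[60:300,160:480],(640,480))[...,::-1])
W=P[110:200,225:300].reshape(-1,3);Q=W[abs(W[:,2]-.070)<.005];print(len(Q),cv2.minAreaRect((Q[:,:2]*1000).astype(np.float32)))
print(bot.get_obs()["eef_pos"],bot.get_obs()["tool_rot"])
E
```

```text
359 ((620.9837646484375, 208.32965087890625), (51.32429885864258, 47.998695373535156), 50.462074279785156)
[0.61955939 0.10523815 0.11535381] [-3.25360587e-04 -6.39904397e-02  9.97950451e-01 -1.23132087e-04]
```

View pics/s3.png

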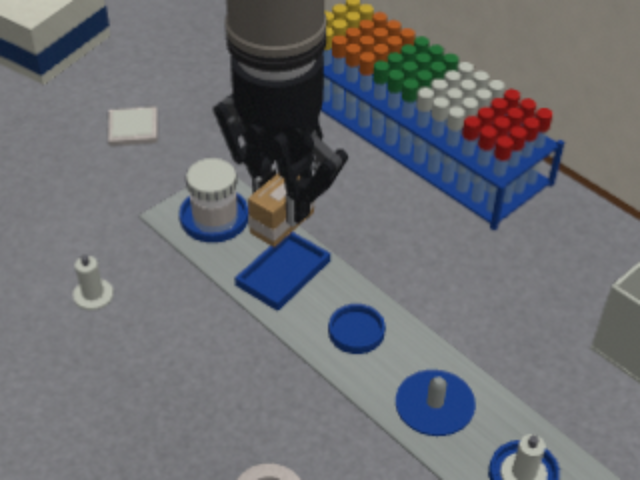

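The cup stands in its well at (212,200), about 3.5 mm off centre. The carton hangs upright at (280,210), aligned with its well. I'll lower it.

Emit:
servo_tool(
  motion=[
    [[0, 0.03, 0, -0.7, 0], [0, 0, 0, -0.6, 0], [0, 0, 0, -0.3, 0], [0, 0, 0, -0.17, 0], [0, 0, 0, 0, 0], [0, 0, 0, 0, 0], [0, 0, 0, 0, 0]],
  ],
)

```text
t: 10.95
eef_pos: [0.6221, 0.1058, 0.0452]
tool_rot: [0.001, -0.064, 0.998, 0.0]
contact_force: [0.6, 0.9, -0.3]
gripper_width: 0.345
grasp_force: 30.4
```

Emit:
servo_tool(
  motion=[
    [[0, 0, 0, -0.03, 0], [0, 0, 0, 0, 0], [0.4, 0, 0, 0, 0], [0.45, 0, 0, 0, 0], [0.5, 0, 0, 0, 0], [0.6, 0, 0, 0, 0], [0.6, 0, 0, 0, 0], [0.6, 0, 0, 0, 0], [0.6, 0, 0, 0.5, 0], [0.6, 0, 0, 1, 0], [1, 0, 0, 1, 0], [1, 0, 0, 0, 0], [1, 0, 0, 0, 0]],
  ],
)

```text
t: 12.25
eef_pos: [0.6221, 0.1058, 0.1444]
tool_rot: [0.001, -0.064, 0.998, 0.0]
contact_force: [-1.5, -0.2, 0.0]
gripper_width: 0.999
grasp_force: 0.0
```

Emit:
servo_tool(
  motion=[
    [[1, -0.68, -0.66, 0, 0], [1, -0.68, -0.66, 0, 0], [1, -0.68, -0.66, 0, 0], [1, -0.68, -0.66, 0, 0], [1, -0.68, -0.66, 0, 0], [1, -0.68, -0.66, 0, 0], [1, -0.65, -0.66, 0, 0], [1, 0, 0, -0.7, 0], [1, 0, 0, -0.7, 0], [1, 0, 0, 0, 0], [1, 0, 0, 0, 0], [1, 0, 0, 0, 0]],
  ],
)

```text
t: 13.45
eef_pos: [0.4328, -0.079, 0.0879]
tool_rot: [0.0, -0.064, 0.998, -0.0]
contact_force: [0.3, 0.0, -0.0]
gripper_width: 1.0
grasp_force: 0.0
```

```bash
python3 - <<'E'
from h import *
im,d,c=cam("side"); P=cloud(d,c); cv2.imwrite("pics/s4.png",cv2.resize(im[120:360,180:500],(640,480))[...,::-1])
W=P[160:225,270:340].reshape(-1,3);Q=W[abs(W[:,2]-.053)<.004];print(len(Q),cv2.minAreaRect((Q[:,:2]*1000).astype(np.float32)))
print(bot.get_obs()["eef_pos"],bot.get_obs()["tool_rot"])
E
```

```text
0 ((0.0, 0.0), (0.0, 0.0), 0.0)
[ 0.43306305 -0.0789907   0.08809435] [ 6.14732745e-04 -6.44436527e-02  9.97921157e-01 -3.97225431e-05]
```

View pics/s4.png

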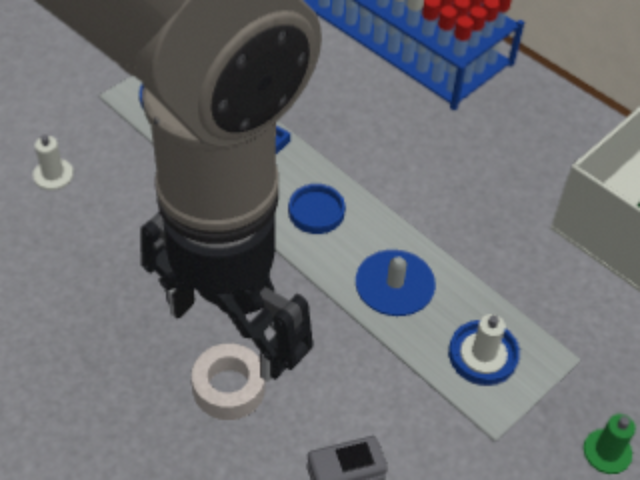

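The tape at (230,380) sits between the open fingers and both tube holders are untouched. I'll descend and grip.

Emit:
servo_tool(
  motion=[
    [[1, 0, 0, -0.7, 0], [1, 0, 0, -0.5, 0], [1, 0, 0, -0.38, 0], [1, 0, 0, 0, 0], [1, 0, 0, 0, 0], [0.8, 0, 0, 0, 0], [0.7, 0, 0, 0, 0], [0.5, 0, 0, 0, 0], [0.5, 0, 0, 0, 0], [0.5, 0, 0, 0, 0], [0.5, 0, 0, 0, 0]],
  ],
  newtons=30,
)

```text
t: 14.6
eef_pos: [0.4332, -0.0792, 0.0255]
tool_rot: [0.001, -0.064, 0.998, -0.0]
contact_force: [-2.4, 1.5, 9.2]
gripper_width: 0.716
grasp_force: 30.1
```

Emit:
servo_tool(
  motion=[
    [[0.4, 0, 0, 0.6, 0], [0.4, 0, 0, 0.7, 0], [0.4, 0, 0, 0.7, 0], [0.4, 0.64, -0.09, 0, 0], [0.4, 0.64, -0.09, 0, 0], [0.4, 0.64, -0.09, 0, 0], [0.4, 0.64, -0.09, 0, 0], [0.4, 0.64, -0.09, 0, 0], [0.4, 0.64, -0.09, 0, 0], [0.4, 0.64, -0.09, 0, 0], [0.4, 0, 0, 0, 0], [0.4, 0, 0, 0, 0], [0.4, 0, 0, 0, 0], [0.4, 0, 0, 0, 0]],
  ],
)

```text
t: 16.0
eef_pos: [0.6105, -0.1042, 0.1042]
tool_rot: [-0.0, -0.064, 0.998, 0.0]
contact_force: [0.5, -0.3, -0.4]
gripper_width: 0.715
grasp_force: 33.1
```

```bash
python3 - <<'E'
from h import *
im,d,c=cam("side"); P=cloud(d,c); cv2.imwrite("pics/s5.png",cv2.resize(im[120:360,220:540],(640,480))[...,::-1])
W=P[160:225,270:340].reshape(-1,3);Q=W[abs(W[:,2]-.053)<.004];print(len(Q),Q[:,:2].mean(0))
print(bot.get_obs()["eef_pos"],bot.get_obs()["tool_rot"])
E
```

```text
358 [0.62162472 0.1038706 ]
[ 0.61074218 -0.10428327  0.10429294] [-2.36139642e-04 -6.42010192e-02  9.97936956e-01  6.91353180e-05]
```

View pics/s5.png

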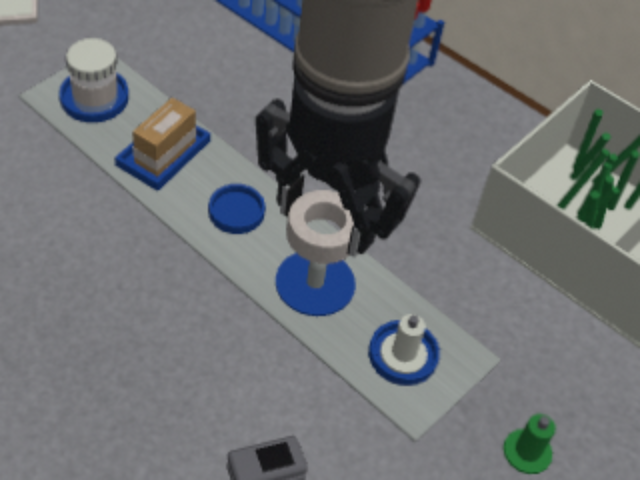

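The carton stands centred in its well at (165,140). The level tape hangs right over the post at (318,225), clear of the kit holder at (405,340). I'll lower it.

Emit:
servo_tool(
  motion=[
    [[0.4, 0, 0, -0.5, 0], [0.4, 0, 0, -0.5, 0], [0.4, 0, 0, -0.4, 0], [0.4, 0, 0, -0.3, 0], [0.4, 0, 0, 0, 0], [0.4, 0, 0, 0, 0], [0.4, 0, 0, 0, 0]],
  ],
)

```text
t: 16.75
eef_pos: [0.612, -0.1044, 0.0368]
tool_rot: [0.0, -0.064, 0.998, -0.0]
contact_force: [-0.3, -0.4, -0.4]
gripper_width: 0.718
grasp_force: 32.9
```

Emit:
servo_tool(
  motion=[
    [[0.4, 0, 0, -0.07, 0], [0.4, 0, 0, 0, 0], [0.4, 0, 0, 0, 0], [0.75, 0, 0, 0, 0], [0.8, 0, 0, 0, 0], [0.85, 0, 0, 0, 0], [0.9, 0, 0, 0, 0], [0.9, 0, 0, 0, 0], [0.9, 0, 0, 0.5, 0], [0.9, 0, 0, 1, 0], [1, 0, 0, 1, 0], [1, 0, 0, 0.4, 0], [1, 0, 0, 0, 0], [1, 0, 0, 0, 0]],
  ],
)

```text
t: 18.15
eef_pos: [0.6113, -0.1042, 0.149]
tool_rot: [-0.0, -0.064, 0.998, 0.0]
contact_force: [-0.6, -0.5, -0.6]
gripper_width: 1.001
grasp_force: 0.0
```

Emit:
servo_tool(
  motion=[
    [[1, -0.55, -0.8, 0, 0], [1, -0.55, -0.8, 0, 0], [1, -0.55, -0.8, 0, 0], [1, -0.55, -0.8, 0, 0], [1, -0.55, -0.8, 0, 0], [1, -0.55, -0.8, 0, 0], [1, -0.55, -0.8, 0, 0], [1, -0.55, -0.75, 0, 0], [1, 0, 0, -0.7, 0], [1, 0, 0, -0.6, 0], [1, 0, 0, 0, 0], [1, 0, 0, 0, 0], [1, 0, 0, 0, 0]],
  ],
)

```text
t: 19.45
eef_pos: [0.4361, -0.3584, 0.0978]
tool_rot: [0.0, -0.064, 0.998, -0.0]
contact_force: [-0.6, -0.3, 0.2]
gripper_width: 1.004
grasp_force: 0.0
```

```bash
python3 - <<'E'
from h import *
im,d,c=cam("side"); P=cloud(d,c); cv2.imwrite("pics/s6.png",cv2.resize(im[180:480,240:640],(800,600))[...,::-1])
W=P[230:285,345:410].reshape(-1,3);Q=W[abs(W[:,2]-.032)<.004];print(len(Q),cv2.minAreaRect((Q[:,:2]*1000).astype(np.float32)))
print(bot.get_obs()["eef_pos"],bot.get_obs()["tool_rot"])
E
```

```text
213 ((592.0404052734375, -108.75403594970703), (22.348440170288086, 57.93046569824219), 4.60948371887207)
[ 0.43625214 -0.35848564  0.09815444] [ 5.30148759e-04 -6.45154843e-02  9.97916487e-01 -3.95439353e-04]
```

View pics/s6.png

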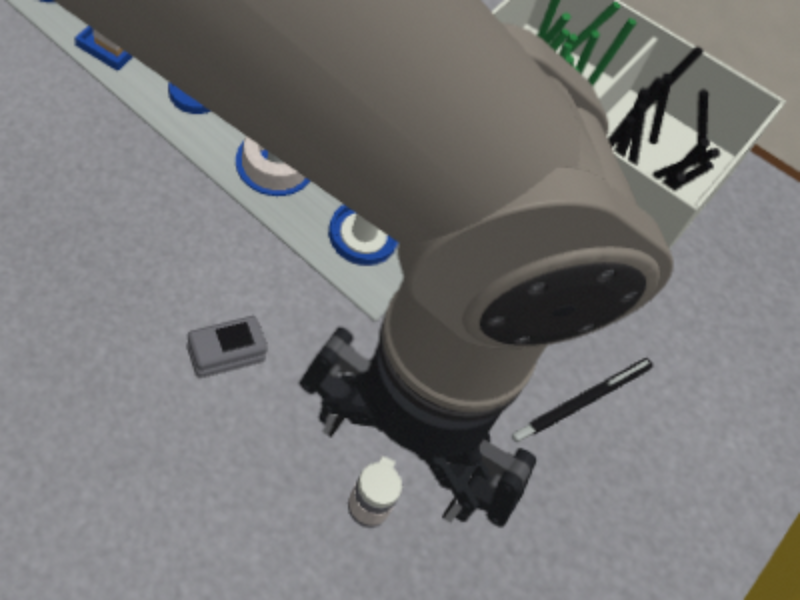

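The tape lies on its disc at (273,162). The vial at (378,490) sits centrally between the fingers, with its tab off the closing line.

Emit:
servo_tool(
  motion=[
    [[1, -0.02, 0, -0.6, 0], [1, 0, 0, -0.5, 0], [1, 0, 0, -0.42, 0], [1, 0, 0, 0, 0], [1, 0, 0, 0, 0], [0.6, 0, 0, 0, 0], [0.4, 0, 0, 0, 0], [0, 0, 0, 0, 0], [0, 0, 0, 0, 0], [0, 0, 0, 0, 0], [0, 0, 0, 0, 0], [0, 0, 0, 0, 0], [0, 0, 0, 0, 0]],
  ],
  newtons=30,
)

```text
t: 20.8
eef_pos: [0.435, -0.3586, 0.0371]
tool_rot: [0.0, -0.064, 0.998, -0.0]
contact_force: [-1.0, 0.9, 6.7]
gripper_width: 0.342
grasp_force: 29.4
```

Emit:
servo_tool(
  motion=[
    [[0, 0, 0, 0.6, 0], [0, 0, 0, 0.8, 0], [0, 0, 0, 0.8, 0], [0, 0, 0, 0.8, 0], [0, 0.38, 0.75, 0, 0], [0, 0.38, 0.75, 0, 0], [0, 0.38, 0.75, 0, 0], [0, 0.38, 0.75, 0, 0], [0, 0.38, 0.75, 0, 0], [0, 0.38, 0.75, 0, 0], [0, 0.38, 0.75, 0, 0], [0, 0.38, 0.75, 0, 0], [0, 0.4, 0.75, 0, 0], [0, 0.4, 0.75, 0, 0], [0, 0.4, 0.75, 0, 0], [0, 0.4, 0.75, 0, 0], [0, 0, 0, -0.8, 0], [0, 0, 0, 0, 0], [0, 0, 0, 0, 0], [0, 0, 0, 0, 0]],
  ],
)

```text
t: 22.8
eef_pos: [0.6206, 0.0003, 0.1255]
tool_rot: [0.0, -0.063, 0.998, -0.0]
contact_force: [0.4, -0.2, -0.7]
gripper_width: 0.344
grasp_force: 29.8
```

```bash
python3 - <<'E'
from h import *
im,d,c=cam("side"); P=cloud(d,c); cv2.imwrite("pics/s7.png",cv2.resize(im[120:360,220:540],(640,480))[...,::-1])
W=P[230:290,340:415].reshape(-1,3);Q=W[(abs(W[:,2]-.032)<.005)];print(len(Q),cv2.minAreaRect((Q[:,:2]*1000).astype(np.float32)),np.median(Q[:,2]))
print(bot.get_obs()["eef_pos"],bot.get_obs()["tool_rot"])
E
```

```text
609 ((612.37060546875, -106.75839233398438), (61.42666244506836, 59.47456359863281), 10.365036010742188) 0.030273084532217165
[6.20767964e-01 3.72270574e-04 1.25714966e-01] [ 7.03610678e-04 -6.33152474e-02  9.97993302e-01 -2.30196659e-04]
```

View pics/s7.png

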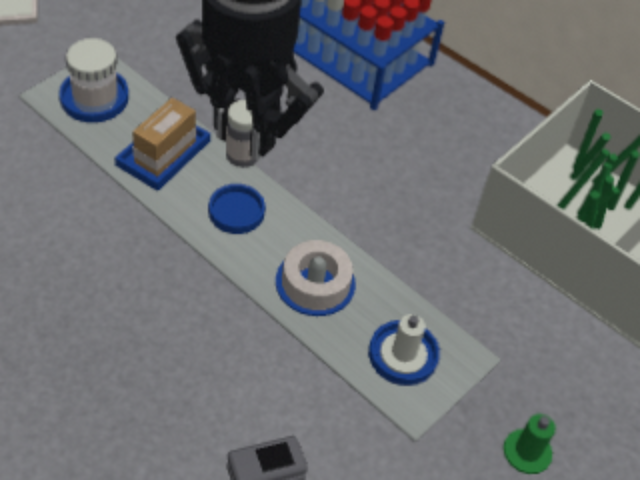

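The tape is flat around its post at (318,270), about 2 mm off. The vial hangs upright at (242,140) over its well. I'll lower it.

Emit:
servo_tool(
  motion=[
    [[0, -0.03, 0.03, -0.6, 0], [0, 0, 0, -0.6, 0], [0, 0, 0, -0.4, 0], [0, 0, 0, -0.3, 0], [0, 0, 0, -0.1, 0], [0, 0, 0, 0, 0], [0, 0, 0, 0, 0], [0, 0, 0, 0, 0]],
  ],
)

```text
t: 23.65
eef_pos: [0.6198, 0.0028, 0.0451]
tool_rot: [0.001, -0.064, 0.998, -0.0]
contact_force: [0.7, 0.0, 2.1]
gripper_width: 0.342
grasp_force: 29.8
```

On the floor. Releasing, then retreating up and back.

Emit:
servo_tool(
  motion=[
    [[0.4, 0, 0, 0, 0], [0.45, 0, 0, 0, 0], [0.5, 0, 0, 0, 0], [0.6, 0, 0, 0, 0], [0.6, 0, 0, 0, 0], [0.6, 0, 0, 0.5, 0], [0.6, 0, 0, 1, 0], [0.6, 0, 0, 1, 0], [0.6, 0, 0, 1, 0], [0.6, -0.8, 0.2, 0.5, 0], [0.6, -0.8, 0.2, 0.5, 0], [0.6, -0.8, 0.2, 0.5, 0], [0.6, 0, 0, 0, 0], [0.6, 0, 0, 0, 0], [0.6, 0, 0, 0, 0]],
  ],
)

```text
t: 25.15
eef_pos: [0.5236, 0.0265, 0.2441]
tool_rot: [-0.0, -0.064, 0.998, -0.0]
contact_force: [0.2, -0.3, -0.4]
gripper_width: 0.604
grasp_force: 0.0
```

```bash
python3 - <<'E'
from h import *
im,d,c=cam("side"); P=cloud(d,c); cv2.imwrite("pics/s8.png",cv2.resize(im[90:390,140:540],(800,600))[...,::-1])
for k,(u,v,z) in dict(cup=(266,150,.07),carton=(302,187,.053),vial=(340,205,.064),tape=(378,258,.032),kit=(424,285,.05),spare=(205,195,.045)).items():
    W=P[v-28:v+28,u-30:u+30].reshape(-1,3);Q=W[(abs(W[:,2]-z)<.0045)];
    if len(Q)>4: print(k,len(Q),np.round(np.hstack(cv2.minAreaRect((Q[:,:2]*1000).astype(np.float32))),1),np.median(Q[:,2]))
print(bot.get_obs()["eef_pos"],bot.get_obs()["contact_force"])
E
```

```text
cup 180 [613.2 210.5  51.1  31.4  78.2] 0.06803633922453689
carton 368 [623.2  99.6  62.2 175.2   9.3] 0.05105779488859008
vial 172 [620.8   1.1  35.9  27.4  13.9] 0.06188584818621403
tape 587 [ 611.6 -106.3   61.3   60.3   50.1] 0.03035930517848548
kit 115 [ 609.7 -209.3   22.2   20.9   34.4] 0.051790988141103604
spare 73 [469.3 218.3  20.   20.4  79.5] 0.04422929555015416
[0.52365141 0.02645431 0.24384622] [ 0.65617426 -0.27372116 -0.80447981]
```

View pics/s8.png

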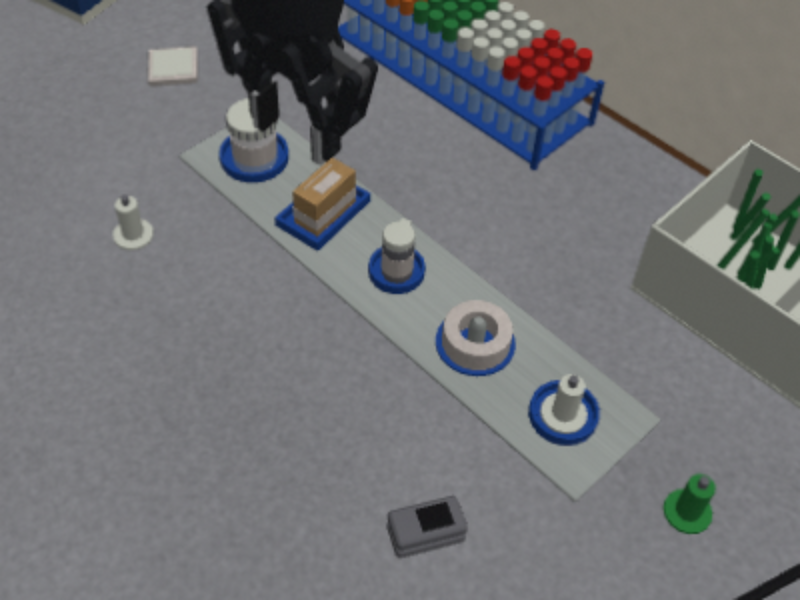

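The cup (253,140), carton (325,200), vial (398,255) and tape (478,340) all stand in place at the right heights. Both tube holders are where they started. The odd cup and carton fits come from the gripper covering part of each; earlier clear views put the cup about 3.5 mm and the carton about 2 mm off centre. Handing in.

```bash
python3 -c "
from station import bot
print(bot.hand_in())"
```

```text
the job is handed in; nothing more can be done
None
```

I handed in the finished kit at about 25 s: the cup, vial, carton and tape stand in their places, about 4 mm or less off centre by the cameras, and neither tube holder moved; the hand-in returned no verdict.

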